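Stir the drying deburring beads and hang the stirrer back

TASK

Take the stirrer from its fork stand and stir the ceramic beads in the steel pan with it: start at the pan's handle side and, with the foot down near the bottom, go about midway between centre and wall two full rounds clockwise as seen from above, back to the handle side, so that most cones and most cylinders are shifted. Then tap the stirrer's foot on the rubber block to knock off the grit, and hang the stirrer back in the fork, by its collar and upright. Keep all the beads in the pan, keep the fingers off them, and leave the other things on the bench where they are.

Things in the scene. Friction and masses are not known exactly. Their poses are not given: they have to be found in the camera images.
- stirrer: upright round steel stirrer, 197 mm long, 0.25 kg; its yaw does not matter. Origin: centre of its foot's underside, z up the rod. From the bottom: foot 26 mm in diameter, 32 mm tall; rod 16 mm in diameter; collar disc 48 mm in diameter from 125 to 131 mm; black grip 26 mm in diameter from 131 to 197 mm. Its collar rests on the stand's prongs, its foot hangs 30 mm above the bench
- stirrer_foot (a point): centre of the underside of the stirrer's foot (same as its origin)
- stirrer_collar (a point): centre of the underside of the stirrer's collar, 125 mm above its foot
- stirrer_grip (a point): point on the stirrer's axis, 166 mm above its foot, at which to grip it
- stand: fixed grey fork stand. Two level prongs, each 12 mm wide, tops at 155 mm, 24 mm slot between, run along x from the post (51 mm to +x) to free ends 38 mm to -x, turned up 6 mm there: lift the collar 8 mm to pass. The foot is wider than the slot, so it goes in and out by the open -x end. Base plate 130 x 110 x 12 mm. Origin: on the bench under the hanging place; yaw varies
- stand_hang (a point): hanging place: the point midway between the prongs at the height of their tops (155 mm above the bench), where the centre of the collar's underside belongs; axes as the stand's
- pan: fixed round steel pan, 202 mm in diameter, 55 mm tall, inside radius 95 mm, floor 5 mm thick; a bar handle points along its +x, to 173 mm from the centre. Origin: centre of its underside; yaw varies. Clockwise from above, from the handle: +x, -y, -x, +y sides. Eight loose beads stand in a ring about 50 mm from the centre; the middle (30 mm radius) is bare at the start
- pan_floor (a point): centre of the pan's inner floor, 5 mm above the bench; axes as the pan's (x to the handle)
- block: knock-off block fixed to the bench, 90 x 90 mm steel base with an 80 x 80 mm black rubber top, 32 mm tall in all. Origin at the centre of its underside
- block_top (a point): centre of the rubber top of the block, 32 mm above the bench
- cone0: white ceramic deburring cone in the pan, 27 mm base diameter, 27 mm tall; origin at the centre of its base; 22 g, loose
- drum0: white ceramic deburring cylinder in the pan, 25 mm in diameter, 22 mm tall; origin at the centre of its base; 22 g, loose
- cone1: white ceramic deburring cone in the pan, 27 mm base diameter, 27 mm tall; origin at the centre of its base; 22 g, loose
- drum1: white ceramic deburring cylinder in the pan, 25 mm in diameter, 22 mm tall; origin at the centre of its base; 22 g, loose
- cone2: white ceramic deburring cone in the pan, 27 mm base diameter, 27 mm tall; origin at the centre of its base; 22 g, loose
- drum2: white ceramic deburring cylinder in the pan, 25 mm in diameter, 22 mm tall; origin at the centre of its base; 22 g, loose
- cone3: white ceramic deburring cone in the pan, 27 mm base diameter, 27 mm tall; origin at the centre of its base; 22 g, loose
- drum3: white ceramic deburring cylinder in the pan, 25 mm in diameter, 22 mm tall; origin at the centre of its base; 22 g, loose
- blank: bystander: dark forged steel bar, 142 x 24 x 18 mm, lying on the bench in front of the block
- jar: bystander: jar with a steel cap, 60 mm in diameter, 75 mm tall, behind the block
- wrench: bystander: steel wrench lying to the right
- brush: bystander: hand brush lying to the left
- flange: bystander: steel flange, 90 mm in diameter, 40 mm tall, near the robot at the right
Mind the look-alikes: they are no part of the job. Leave any blue look-alike of the block alone.

How it is judged:
By the outcome, as a careful person would: the job done as asked, in the order asked, and still so for the second after the job is handed in, with the robot touching nothing.
It also fails if it takes over 67 s, if anything falls off the work surface, if the arm or the gripper's body presses on something with over 40 N, if the wrist force passes 120 N, or if a joint passes its speed limit or range.

ROBOT

A 7-joint arm with a two-finger parallel gripper is mounted at the origin on the work surface. World frame = base frame: x ahead of the robot, y to its left, z up, the work surface at z = 0. Lengths are in m, angles in rad, forces in N, time in s.
With the tool pointing down it reaches from about 0.4 to 0.85 m from the base axis. Payload 4.5 kg.
Tool frame: the origin (TCP) lies midway between the tips of the shut fingers; the grasp point (between the pads) lies 19 mm behind it (pinch_z is the distance from the TCP to the grasp point, in m); z points along the fingers, y is the line along which they close (so a half turn about z gives the same grasp; the last joint's range is limited). The gripper opens to 85 mm and grips with 20 to 120 N. Pads are 22 mm wide; open, the fingers measure 114 mm over their backs; the gripper's body (76 mm by 85 mm) begins 54 mm behind the grasp point. The pads swing forward as they close: fully open they stand 13 mm farther back than shut.
Start: joints at [0.034, 0.689, -0.195, 1.565, 0.157, 0.902, -0.215], TCP at [0.625, 0, 0.231] pointing down, gripper open.
Joint ranges: [-3.01, 3.01], [-0.46, 2.08], [-1.47, 1.51], [0.13, 2.56], [-1, 4.14], [0.04, 2.09], [-2.66, 2.66]. Speed limits (rad/s): [2.57, 2.57, 3.14, 3.14, 3.14, 3.14, 3.14].

INTERFACE

Orientations are given as a rotation vector (axis times angle).
In Python, from workcell import * gives the robot as it stands.
- The arm moves only by the tool step_arm, never from a script. Its arguments are lists of equal length, an entry for each row: "angular": the turn, a rotation vector about the tool's x, y, z in degrees, a list of three; "travel": the shift along the tool's x, y, z in cm, a list of three; "gripper": the closure, from -1 (fully open) to 1 (shut). A call has 1 to 5 rows; each row shifts and turns the commanded pose from where the row before left it, along the tool's axes as they then stand; what a row does not reach is not made up. A row lasts 1/10 s, in which the tool goes at most 50 mm and 8.59 degrees, less where a joint would pass 70% of its speed; a pose out of reach is approached as far as the arm can. A call is refused whole if a number of a shift passes 5 or a number of a turn 8.59, either way. A call with a gripper value outside its range is refused whole. The fingers move at their own pace and stop on an object; the grip force is fixed at half the most. Time passes only in rows, so rows that do not move let the fingers close. It gives the time, the measured TCP pose, the force, the opening and the grip force at its end, in the units of the state.
- observe(): the state, without advancing time (a new reading comes with each control period).
- read_camera(name): name is "scene" or "side" or "wrist"; returns a dict with "pixels" (384x512x3 uint8, red, green, blue), "fx", "fy", "cx", "cy" (pixels), "R" (3x3) and "t" (3): a world point X has camera coordinates R X + t; the wrist camera has in their place "hand_eye" (4x4, takes a point from camera to tool coordinates, whose origin is the TCP and whose axes are the flange's). Camera axes: x right, y down, z forward; pixel columns grow to the right and rows downward; lengths in m; the calibration is good to about 2 mm. A picture is of the moment at which its call begins: read the wrist's pose just before it. There is no depth.
- job_done(): hands the job in; it is judged then, once.
The state is a dict: "t": time; "joint_positions": joint angles; "joint_vel": joint speeds; "joint_torque": joint torques, N m; "ee_pos": TCP position; "ee_rot": TCP orientation; "ft_force": force on the tool from outside, world axes, zero at the start; "ft_torque": the same for the moment, N m; "opening": finger opening in m; "grip_force": force on a finger pad.
Only numpy, scipy, OpenCV 4.12 (cv2) and the standard library are available. Lean on these libraries where they do the work, as an engineer would, in place of code of your own. Each camera call takes 0.05 s, during which the arm holds its last target. There are 200 camera calls.

## Working session

There is one attempt and no reset: what is moved stays moved. The work goes in short steps, Python scripts to look and compute and a tool call to move; the robot and the scene stay as the last step left them, time stands still between calls to the robot, and variables do not carry over. Pictures are saved under pics/ and viewed, at most 10 in all, crops included, and the job is handed in when it is done.

Besides the shell and the picture viewer there is one more tool, called after "Call:" by a JSON object that holds its "op" and its "data". step_arm: Moves the arm, as the interface text tells. Its arguments: {"type":"object","properties":{"angular":{"type":"array"},"travel":{"type":"array"},"gripper":{"type":"array"}},"required":["angular","travel","gripper"]}

```bash
mkdir -p pics
cat > h.py <<'E'
from workcell import *
import numpy as np, cv2, pickle
from scipy.spatial.transform import Rotation as Ro
def grab(n,f):
    s=observe(); c=read_camera(n); c['s']=s
    cv2.imwrite('pics/%s.png'%f, c['pixels'][:,:,::-1]); pickle.dump(c,open('pics/%s.pkl'%f,'wb')); 
    return c
def RT(c):
    if 'R' in c: return np.array(c['R']),np.array(c['t'])
    T=np.eye(4); T[:3,:3]=Ro.from_rotvec(c['s']['ee_rot']).as_matrix(); T[:3,3]=c['s']['ee_pos']
    M=np.linalg.inv(T@np.array(c['hand_eye'])); return M[:3,:3],M[:3,3]
def load(f): return pickle.load(open('pics/%s.pkl'%f,'rb'))
def ray(c,u,v):
    R,t=RT(c); d=R.T@np.array([(u-c['cx'])/c['fx'],(v-c['cy'])/c['fy'],1]); return -R.T@t,d
def onz(c,u,v,z):
    o,d=ray(c,u,v); return o+d*(z-o[2])/d[2]
def tri(obs):
    A=np.zeros((3,3));b=np.zeros(3)
    for c,u,v in obs:
        o,d=ray(c,u,v); d/=np.linalg.norm(d); P=np.eye(3)-np.outer(d,d); A+=P;b+=P@o
    X=np.linalg.solve(A,b); return X,[np.round(proj(c,X)-[u,v],1) for c,u,v in obs]
def proj(c,X):
    R,t=RT(c); p=R@np.array(X)+t; return np.array([c['fx']*p[0]/p[2]+c['cx'],c['fy']*p[1]/p[2]+c['cy']])
E
python3 - <<'E'
from h import *
a=grab('scene','scene0');b=grab('side','side0');w=grab('wrist','wrist0')
s=observe();print(s['t'],s['ee_pos'],s['ee_rot'],s['opening'])
print(Ro.from_rotvec(s['ee_rot']).as_matrix().round(3))
for c in(a,b): R,t=RT(c);print((-R.T@t).round(3),c['fx'])
print(w['hand_eye'])
im=np.hstack([cv2.imread('pics/scene0.png'),cv2.imread('pics/side0.png')])
cv2.imwrite('pics/w.png',im)
E
```

```text
0.15 [ 6.24529071e-01 -2.61021419e-05  2.30700551e-01] [-2.22073469e+00 -2.22089595e+00  1.54866222e-03] 0.08564217373136693
[[-0.     1.    -0.001]
 [ 1.     0.    -0.   ]
 [-0.    -0.001 -1.   ]]
[ 1.126 -0.751  0.891] 349.5977924547301
[0.352 1.024 1.229] 435.00176354263516
[[-3.85964097e-04 -9.56023187e-01 -2.93290842e-01  7.54195071e-02]
 [ 9.99999925e-01 -3.76159754e-04 -8.98310426e-05  4.63457317e-05]
 [-2.44436512e-05 -2.93290854e-01  9.56023260e-01 -1.42845688e-01]
 [ 0.00000000e+00  0.00000000e+00  0.00000000e+00  1.00000000e+00]]
```

View pics/scene0.png

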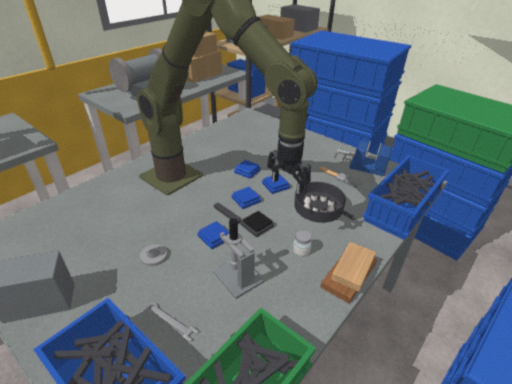

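View pics/side0.png

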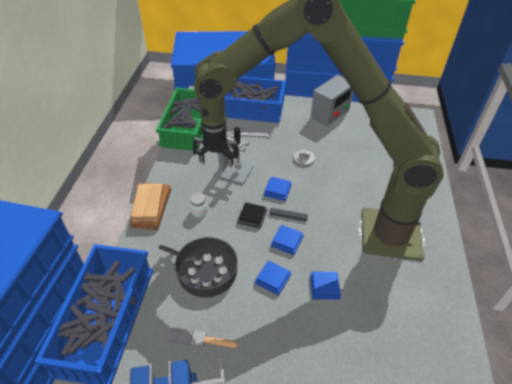

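The black-topped block is at scene (257,223) and side (252,215). The blue pads at scene (246,197), (276,184), (247,168) and (213,234) are look-alikes. The pan is at scene (320,203) and side (207,267). The stirrer and stand are at scene (236,250), and in the side view the gripper hides them. I'll enlarge both views.

Run:
```python
from h import *
a=cv2.imread('pics/scene0.png')[175:300,200:365]; cv2.imwrite('pics/c1.png',cv2.resize(a,None,fx=4.8,fy=4.8,interpolation=cv2.INTER_CUBIC))
b=cv2.imread('pics/side0.png')[120:305,150:320]; cv2.imwrite('pics/c2.png',cv2.resize(b,None,fx=3.2,fy=3.2,interpolation=cv2.INTER_CUBIC))
A=load('scene0');B=load('side0')
for z,u,v in((0,238,278),(.032,257,223),(.05,320,198),(.16,235,237)):print(onz(A,u,v,z).round(3))
for z,u,v in((.032,252,215),(.05,207,262)):print(onz(B,u,v,z).round(3))
```

```text
[ 0.619 -0.224  0.   ]
[ 0.516 -0.011  0.032]
[0.618 0.252 0.05 ]
[ 0.598 -0.212  0.16 ]
[0.499 0.023 0.032]
[0.609 0.257 0.05 ]
```

View pics/c1.png

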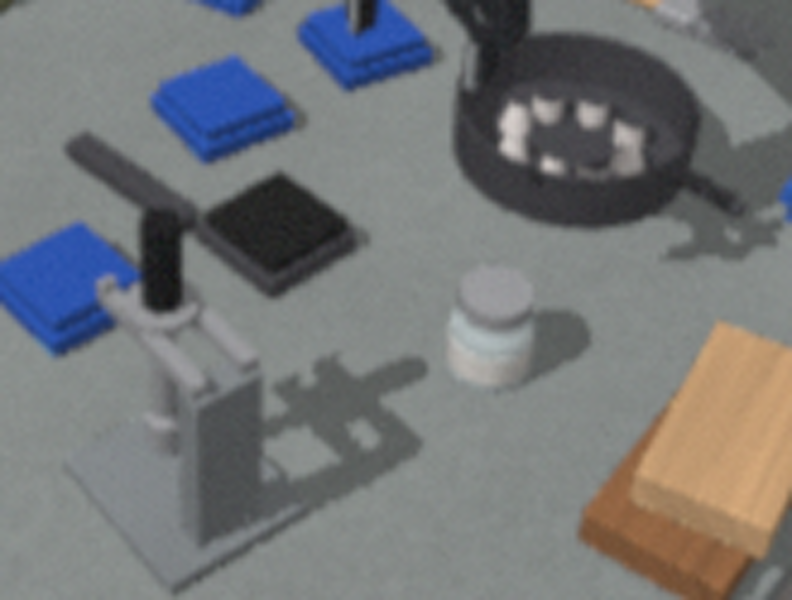

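View pics/c2.png

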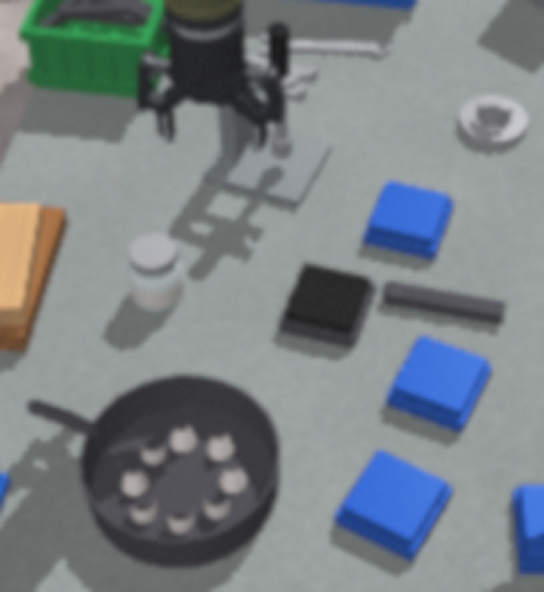

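Run:
```python
from h import *
A=load('scene0');B=load('side0')
a=lambda u,v:(A,200+(u+.5)/4.8-.5,175+(v+.5)/4.8-.5)
b=lambda u,v:(B,150+(u+.5)/3.2-.5,120+(v+.5)/3.2-.5)
# block rubber corners scene: L,T,R,B
for p in((204,222),(278,175),(350,232),(272,280)):print('blkA',onz(*a(*p),.032).round(3))
for p in((303,268),(372,285),(355,332),(289,312)):print('blkB',onz(*b(*p),.032).round(3))
print('block',tri([a(277,227),b(330,299)]))
print('jarcap',tri([a(497,290),b(154,251)]))
print('pan',tri([a(577,115),b(181,462)]))
for p in((105,290),(200,385),(255,360)):print('prong',onz(*a(*p),.155).round(3))
print('grip top',onz(*a(162,213),.227).round(3),'collar',onz(*a(162,310),.158).round(3))
for p in((65,465),(175,590),(310,510)):print('base',onz(*a(*p),.012).round(3))
for p in((330,145),(297,203),(225,182)):print('baseB',onz(*b(*p),.012).round(3))
print('handle',onz(*a(740,207),.045).round(3),onz(*b(35,405),.045).round(3))
print('pan',onz(*a(577,115),.055),onz(*b(181,470),.055))
```

```text
blkA [ 0.467 -0.038  0.032]
blkA [0.473 0.043 0.032]
blkA [0.558 0.028 0.032]
blkA [ 0.548 -0.052  0.032]
blkB [ 0.535 -0.027  0.032]
blkB [ 0.453 -0.014  0.032]
blkB [0.463 0.057 0.032]
blkB [0.54  0.04  0.032]
block (array([0.50096941, 0.00509672, 0.01954522]), [array([-0.7, -0.3]), array([-0.7,  0.3])])
jarcap (array([0.69905279, 0.01103209, 0.07316172]), [array([-0.4, -0.1]), array([-0.4,  0.1])])
pan (array([0.61287412, 0.25921456, 0.04030252]), [array([-0.3, -0.1]), array([-0.3,  0.1])])
prong [ 0.558 -0.229  0.155]
prong [ 0.657 -0.249  0.155]
prong [ 0.668 -0.212  0.155]
grip top [ 0.592 -0.211  0.227] collar [ 0.6   -0.22   0.158]
base [ 0.548 -0.265  0.012]
base [ 0.672 -0.289  0.012]
base [ 0.695 -0.185  0.012]
baseB [ 0.539 -0.257  0.012]
baseB [ 0.563 -0.149  0.012]
baseB [ 0.657 -0.17   0.012]
handle [0.774 0.239 0.045] [0.776 0.217 0.045]
pan [0.62274777 0.24211616 0.055     ] [0.60656423 0.27741291 0.055     ]
```

Call:
{"op": "step_arm", "data": {"angular": [[0, 0, 0], [0, 0, 0], [0, 0, 0], [0, 0, 0], [0, 0, 0]], "travel": [[5, -0.5, -2], [5, -0.5, -2], [5, -0.5, -2], [5, -0.5, -2], [4, 0, 0]], "gripper": [-1, -1, -1, -1, -1]}}

```text
t: 0.65
ee_pos: [0.6067, 0.2287, 0.3082]
ee_rot: [2.219, 2.223, 0.008]
ft_force: [0.8, 1.2, -0.3]
opening: 0.0852
grip_force: 0.0
```

Call:
{"op": "step_arm", "data": {"angular": [[0, 0, 0], [0, 0, 0]], "travel": [[0, 0, 0], [0, 0, 0]], "gripper": [-1, -1]}}

```text
t: 0.85
ee_pos: [0.6058, 0.226, 0.3047]
ee_rot: [-2.218, -2.224, 0.002]
ft_force: [-0.8, -1.0, -0.2]
opening: 0.0854
grip_force: 0.0
```

Run:
```python
from h import *
c=grab('wrist','w1');print(c['s']['ee_pos'],c['fx'],c['s']['t'])
for p in((.613,.26,.055),(.508,0,.032),(.774,.228,.045)):print(proj(c,p).round())
```

```text
[0.60583948 0.22598833 0.30468231] 289.56276126626335 0.85
[260. 135.]
[196. 290.]
[374. 157.]
```

Call:
{"op": "step_arm", "data": {"angular": [[0, 0, 0], [0, 0, 0], [0, 0, 0], [0, 0, 0], [0, 0, 0]], "travel": [[-5, -0.5, 0], [-5, -0.5, 0], [-3, 0, 0], [0, 0, 0], [0, 0, 0]], "gripper": [-1, -1, -1, -1, -1]}}

```text
t: 1.4
ee_pos: [0.5966, 0.0928, 0.3052]
ee_rot: [2.226, 2.216, -0.001]
ft_force: [-0.3, 0.4, 0.2]
opening: 0.0856
grip_force: 0.0
```

Run:
```python
from h import *
c=grab('wrist','w2');print(c['s']['ee_pos'],c['fx'],c['s']['t'])
for p in((.613,.26,.055),(.508,0,.032),(.774,.228,.045)):print(proj(c,p).round())
a=[cv2.imread('pics/%s.png'%f) for f in('w1','w2')]
cv2.imwrite('pics/w12.png',cv2.resize(np.hstack(a),None,fx=.78,fy=.78,interpolation=cv2.INTER_AREA))
```

```text
[0.59662992 0.09276697 0.30515082] 289.56276126626335 1.4
[267.  22.]
[197. 217.]
[394.  52.]
```

View pics/w12.png

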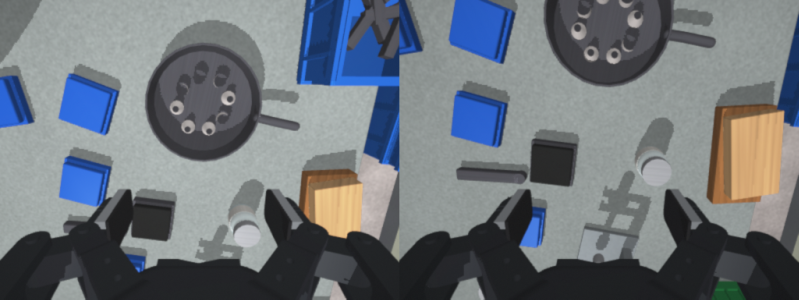

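Call:
{"op": "step_arm", "data": {"angular": [[0, 0, 0], [0, 0, 0], [0, 0, 0], [0, 0, 0], [0, 0, 0]], "travel": [[-5, 0, -1], [-5, 0, -1], [-5, 0, -1], [-5, 0, -1], [-5, 0, -1]], "gripper": [-1, -1, -1, -1, -1]}}

```text
t: 1.95
ee_pos: [0.5969, -0.1499, 0.3547]
ee_rot: [-2.218, -2.224, -0.002]
ft_force: [1.2, -0.1, 0.6]
opening: 0.0854
grip_force: 0.0
```

Call:
{"op": "step_arm", "data": {"angular": [[0, 0, 0], [0, 0, 0], [0, 0, 0], [0, 0, 0]], "travel": [[-5, 0, -1], [0, 0, 0], [0, 0, 0], [0, 0, 0]], "gripper": [-1, -1, -1, -1]}}

```text
t: 2.35
ee_pos: [0.5971, -0.1959, 0.3637]
ee_rot: [-2.216, -2.224, -0.002]
ft_force: [0.1, 0.8, -0.3]
opening: 0.0858
grip_force: 0.0
```

Run:
```python
from h import *
c=grab('wrist','w3');print(c['s']['ee_pos'],c['fx'],c['s']['t'])
for p in((.597,-.217,.155),(.597,-.217,.227)):print(proj(c,p).round())
```

```text
[ 0.59709218 -0.19593912  0.36368117] 289.56276126626335 2.35
[254. 183.]
[254. 202.]
```

Call:
{"op": "step_arm", "data": {"angular": [[0, 0, 0], [0, 0, 0], [0, 0, 0], [0, 0, 0], [0, 0, 0]], "travel": [[-5, 0, 0], [-5, 0, 0], [0, 0, 0], [0, 0, 0], [0, 0, 0]], "gripper": [-1, -1, -1, -1, -1]}}

```text
t: 2.9
ee_pos: [0.5974, -0.2959, 0.3639]
ee_rot: [-2.216, -2.225, -0.002]
ft_force: [-0.1, 0.6, 0.3]
opening: 0.0853
grip_force: 0.0
```

Run:
```python
from h import *
c=grab('wrist','w4');print(c['s']['ee_pos'],c['fx'],c['s']['t'])
for p in((.597,-.217,.155),(.597,-.217,.227)):print(proj(c,p).round())
S=[]
for f,p in(('w3',(.597,-.217,.19)),('w4',(.597,-.217,.19))):
    u,v=np.clip(np.round(proj(load(f),p)).astype(int),100,[412,284]);print(u,v)
    S.append(cv2.resize(cv2.imread('pics/%s.png'%f)[v-100:v+100,u-66:u+66],None,fx=3,fy=3,interpolation=cv2.INTER_CUBIC))
cv2.imwrite('pics/c34.png',np.hstack(S))
# pan w1: dark mask
g=cv2.cvtColor(cv2.imread('pics/w1.png'),cv2.COLOR_BGR2HSV)
for f in('w1','w2'):
    h=cv2.imread('pics/%s.png'%f); m=(h.max(2)<75).astype(np.uint8)*255
    n,l,st,ce=cv2.connectedComponentsWithStats(m)
    for i in range(1,n):
        if st[i][4]>800: print(f,st[i],ce[i].round(1), cv2.fitEllipse(np.argwhere(l==i)[:,::-1].astype(np.float32)))
```

```text
[ 0.59741935 -0.29585865  0.36393365] 289.56276126626335 2.9
[254. 100.]
[254.  99.]
254 191
254 100
w1 [ 189   58  144  147 6607] [255.3 150.4] ((261.5126953125, 126.55162811279297), (131.03233337402344, 132.33970642089844), 158.3370819091797)
w1 [    0   243   512   141 37965] [243.8 334.6] ((255.45567321777344, 327.4267883300781), (118.77928161621094, 450.521484375), 90.0840835571289)
w2 [ 188    0  161  109 5858] [260.4  63.7] ((269.632080078125, 17.284603118896484), (146.44149780273438, 159.6588592529297), 1.468164324760437)
w2 [ 168  178   60   61 2983] [195.6 207.5] ((195.73802185058594, 207.3733673095703), (52.199859619140625, 53.13103485107422), 5.150905609130859)
w2 [    0   243   512   141 36745] [254.2 338.7] ((255.4467010498047, 328.3751525878906), (119.8467025756836, 445.4736022949219), 90.1422119140625)
```

View pics/c34.png

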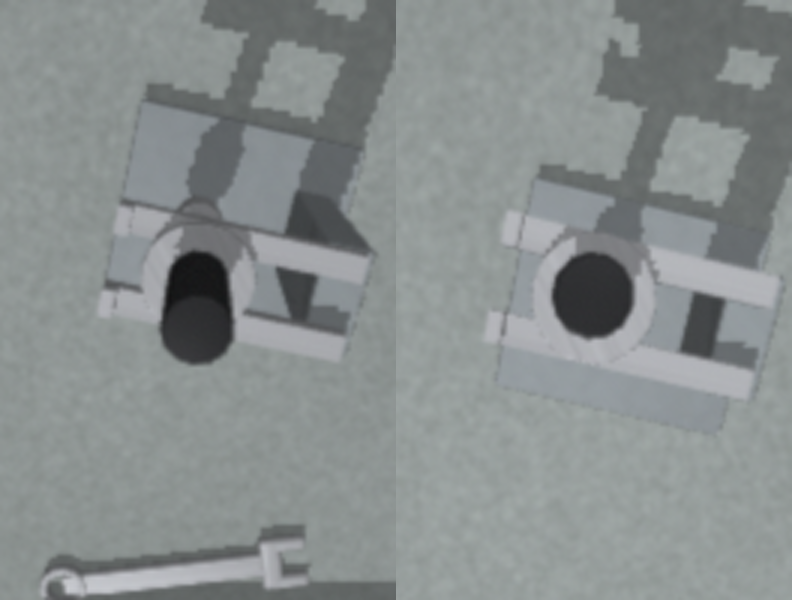

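The wrist views show the stirrer hanging in the stand: grip top at w4 (253.5,98) and w3 (253.5,200), prongs running right (+x) and slightly down, free ends to the left. Now I'll compute positions.

Run:
```python
from h import *
W={k:load(k) for k in('w1','w2','w3','w4')}
a=lambda u,v:(W['w3'],188+(u+.5)/3-.5,91+(v+.5)/3-.5)
b=lambda u,v:(W['w4'],188+(u-396+.5)/3-.5,(v+.5)/3-.5)
print('top',tri([a(197,328),b(593,295)]))
print('collar',tri([a(199,272),b(594,299)]))
print('prong end up(left top)',tri([a(118,217),b(503,227)]),'\nlow',tri([a(101,304),b(487,326)]))
print('prong right ends',tri([a(373,253),b(780,277)]),'\n',tri([a(341,360),b(749,400)]))
P=[onz(*b(*p),.155)[:2] for p in((540,219),(780,276),(774,305),(655,277),(531,317),(754,369),(749,400),(640,376))]
print(np.round(P,4))
q=lambda i,j:np.degrees(np.arctan2(*(P[j]-P[i])[::-1]))
print('yaw',q(0,1),q(3,2),q(4,5),q(7,6))
print('base corners',[onz(*p,.012)[:2].round(4) for p in(b(536,180),b(770,232),b(721,433),b(497,384))])
# pan
print('pan w1',onz(W['w1'],261.5,126.5,.05), 'w2',onz(W['w2'],269.6,17.3,.05))
print('handle tip',[onz(W['w1'],x/.78,y/.78,.045).round(3) for x,y in((297,126),(258,117))],[onz(W['w2'],(x-399.4)/.78,y/.78,.045).round(3) for x,y in((714,42),(670,34))])
# rim: silhouette of pan dark mask
h=cv2.imread('pics/w1.png'); m=(h.max(2)<75).astype(np.uint8)
n,l,st,ce=cv2.connectedComponentsWithStats(m)
i=l[int(195),int(250)] if l[195,250] else 1
i=1+np.argmax([st[k][4] if st[k][1]<100 else 0 for k in range(1,n)])
pts=np.argwhere(l==i)[:,::-1]
ctr=np.array([261.5,129]);ang=np.arctan2(*(pts-ctr).T[::-1]);r=np.linalg.norm(pts-ctr,axis=1)
E=[]
for t in np.arange(-3.1,3.1,.1):
    if abs(t-.17)<.35: continue
    s=(abs(ang-t)<.05)
    if s.any(): k=np.argmax(np.where(s,r,0)); E.append(pts[k])
E=np.array(E,np.float32);print(cv2.fitEllipse(E))
for z in(.055,.03):
    X=np.array([onz(W['w1'],u,v,z)[:2] for u,v in E]); A=np.c_[2*X,np.ones(len(X))];s=np.linalg.lstsq(A,(X**2).sum(1),rcond=None)[0];print(z,s[:2],np.sqrt(s[2]+s[:2]@s[:2]))
print('block',onz(W['w2'],195.7,207.4,.02),onz(load('wrist0'),0,0,0)[:0])
# block in wrist0
for f in('wrist0','w1','w2'):
    c=load(f);u,v=proj(c,(.505,.0,.032));print(f,u,v)
```

```text
top (array([ 0.59627833, -0.21622128,  0.22420282]), [array([0.1, 0. ]), array([-0.1, -0. ])])
collar (array([ 0.59667265, -0.21651184,  0.14875619]), [array([-0.1,  0. ]), array([ 0.1, -0. ])])
prong end up(left top) (array([ 0.56305984, -0.1910292 ,  0.15779165]), [array([-0.5,  0. ]), array([ 0.6, -0. ])]) 
low (array([ 0.55604853, -0.22661634,  0.16278053]), [array([-0.2,  0. ]), array([ 0.2, -0. ])])
prong right ends (array([ 0.66989053, -0.20804963,  0.14823711]), [array([-0.5, -0. ]), array([ 0.6, -0. ])]) 
 (array([ 0.65889805, -0.25507688,  0.15208374]), [array([0.1, 0. ]), array([-0.1, -0. ])])
[[ 0.5761 -0.1879]
 [ 0.6678 -0.2079]
 [ 0.6662 -0.2186]
 [ 0.6199 -0.2085]
 [ 0.5721 -0.2233]
 [ 0.6598 -0.2427]
 [ 0.6585 -0.2548]
 [ 0.6148 -0.2456]]
yaw -12.303729570292175 -12.308489625617757 -12.468362574386441 -11.913625896288252
base corners [array([ 0.5658, -0.1557]), array([ 0.6898, -0.1806]), array([ 0.6686, -0.2871]), array([ 0.5423, -0.2603])]
pan w1 [0.61526404 0.27036198 0.05      ] w2 [0.61608286 0.26669181 0.05      ]
handle tip [array([0.784, 0.222, 0.045]), array([0.712, 0.238, 0.045])] [array([0.787, 0.226, 0.045]), array([0.714, 0.238, 0.045])]
((260.3303527832031, 131.2095184326172), (144.0438690185547, 146.03634643554688), 3.535886526107788)
0.055 [0.61364167 0.25759793] 0.09623880871461735
0.03 [0.61413997 0.25480229] 0.1023688932358004
block [0.50404105 0.01057889 0.02      ] []
wrist0 155.34096472513647 167.9153235083986
w1 193.96352980083736 290.12265325030785
w2 195.2583819377803 216.5299245291349
```

```bash
cat > pan.py <<'E'
from h import *
from scipy.optimize import least_squares
def edges(f,c0,z,r,w=12):
    c=load(f); g=cv2.GaussianBlur(cv2.cvtColor(cv2.imread('pics/%s.png'%f),cv2.COLOR_BGR2GRAY),(0,0),1).astype(np.float32); out=[]
    for t in np.arange(0,2*np.pi,.06):
        d=np.array([np.cos(t),np.sin(t)]); rr=np.arange(r-.012,r+.012,.0004)
        uv=np.array([proj(c,(c0[0]+d[0]*q,c0[1]+d[1]*q,z)) for q in rr],np.float32)
        if (uv<3).any() or (uv[:,0]>508).any() or (uv[:,1]>240).any(): continue
        p=cv2.remap(g,uv[:,:1],uv[:,1:],1).ravel(); k=np.argmax(np.diff(p)); 
        if np.diff(p)[k]>1: out.append(onz(c,*uv[k],z)[:2])
    return np.array(out)
E
python3 - <<'E'
from pan import *
for f in('w1','w2'):
    c=np.array([.614,.257])
    for _ in range(4):
        E=edges(f,c,.055,.101)
        s=least_squares(lambda p:np.hypot(*(E-p[:2]).T)-p[2],[*c,.101],loss='soft_l1',f_scale=.001); c=s.x[:2]
        s2=least_squares(lambda p:np.hypot(*(E-p[:2]).T)-.101,c,loss='soft_l1',f_scale=.001)
    print(f,len(E),s.x.round(4),s2.x.round(4),np.median(abs(s.fun)))
obs=[];
for f,uv in(('wrist0',(155,165)),('w2',(196,206))):
    h=cv2.imread('pics/%s.png'%f)[:240]; u,v=uv
    print(f,h[v-30:v+31:5,u].max(1),h[v,u-30:u+31:5].max(1))
    for th in(30,38,48):
        m=(h.max(2)<th).astype(np.uint8); n,l,st,ce=cv2.connectedComponentsWithStats(m); i=l[v,u]
        if i: R=cv2.minAreaRect(np.argwhere(l==i)[:,::-1].astype(np.float32)); print(f,th,R, onz(load(f),*R[0],.032).round(4));
E
```

```text
w1 105 [0.6133 0.2577 0.0993] [0.6137 0.2584] 0.0006639615590812165
w2 60 [0.6133 0.2564 0.0987] [0.6137 0.2592] 0.00030627166148319146
wrist0 [ 41  42  41  42  41  40  42  41  40  41  41  41 114] [41 41 41 42 41 42 42 42 40 41 42 40 39]
wrist0 48 ((154.20001220703125, 160.90000915527344), (71.56803894042969, 64.49806213378906), 7.125016689300537) [0.5045 0.0086 0.032 ]
w2 [112  54  57  42  43  43  41  42  43  43  42  42  84] [157  43  42  41  43  42  41  43  41  42  43  40 107]
w2 48 ((194.42666625976562, 210.6112060546875), (52.701900482177734, 48.2140998840332), 6.842772960662842) [0.5044 0.0098 0.032 ]
```

Call:
{"op": "step_arm", "data": {"angular": [[0, 0, 0], [0, 0, 0], [0, 0, 0], [0, 0, 0], [0, 0, 0]], "travel": [[4, 0, 2], [4, -0.1, 3], [0, 0, 2], [0, 0, 0], [0, 0, 0]], "gripper": [-1, -1, -1, -1, -1]}}

```text
t: 3.45
ee_pos: [0.596, -0.2187, 0.2948]
ee_rot: [2.22, 2.222, -0.0]
ft_force: [0.8, -0.5, 1.3]
opening: 0.0854
grip_force: 0.0
```

Run:
```python
from h import *
s=observe();print(s['ee_pos'],Ro.from_rotvec(s['ee_rot']).as_matrix().round(4))
```

```text
[ 0.59595111 -0.21866383  0.29482117] [[-7.e-04  1.e+00  6.e-04]
 [ 1.e+00  7.e-04 -8.e-04]
 [-8.e-04  6.e-04 -1.e+00]]
```

Call:
{"op": "step_arm", "data": {"angular": [[0, 0, 0], [0, 0, 0], [0, 0, 0], [0, 0, 0], [0, 0, 0]], "travel": [[0.2, 0.05, 3], [0, 0, 3], [0, 0, 3], [0, 0, 2.8], [0, 0, 0]], "gripper": [-1, -1, -1, -1, -1]}}

```text
t: 3.95
ee_pos: [0.5944, -0.2174, 0.1739]
ee_rot: [-2.22, -2.217, 0.005]
ft_force: [-0.4, -0.2, -0.6]
opening: 0.0852
grip_force: 0.0
```

Call:
{"op": "step_arm", "data": {"angular": [[0, 0, 0], [0, 0, 0], [0, 0, 0], [0, 0, 0], [0, 0, 0]], "travel": [[0, 0, 0], [0, 0, 0], [0, 0, 0], [0, 0, 0], [0, 0, 0]], "gripper": [-1, -1, -1, -1, -1]}}

```text
t: 4.45
ee_pos: [0.5964, -0.2169, 0.1769]
ee_rot: [2.221, 2.221, 0.001]
ft_force: [-0.5, 0.0, -0.0]
opening: 0.0853
grip_force: 0.0
```

Run:
```python
from h import *
c=grab('wrist','w5')
S=grab('scene','s1')
im=np.hstack([cv2.resize(S['pixels'][180:300,190:290,::-1],None,fx=4,fy=4,interpolation=2), cv2.resize(c['pixels'][144:384,156:356,::-1],None,fx=2,fy=2)])
cv2.imwrite('pics/c5.png',im)
```

```text
(no output)
```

View pics/c5.png

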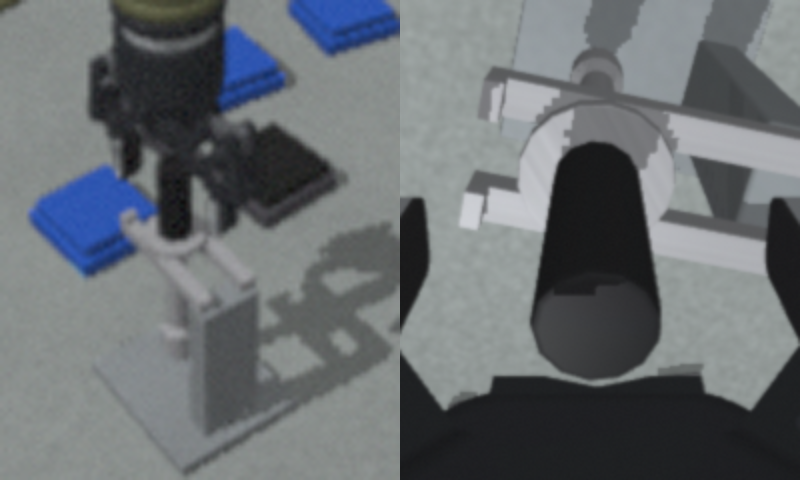

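The grip sits centred between the open fingers (crop column 596, fingers at about 415 and 785) and above the collar. Closing.

Call:
{"op": "step_arm", "data": {"angular": [[0, 0, 0], [0, 0, 0], [0, 0, 0], [0, 0, 0], [0, 0, 0]], "travel": [[0, 0, 0], [0, 0, 0], [0, 0, 0], [0, 0, 0], [0, 0, 0]], "gripper": [1, 1, 1, 1, 1]}}

```text
t: 5.05
ee_pos: [0.5963, -0.2168, 0.1763]
ee_rot: [2.221, 2.221, 0.001]
ft_force: [-0.6, -0.3, 0.9]
opening: 0.0245
grip_force: 59.0
```

Call:
{"op": "step_arm", "data": {"angular": [[0, 0, 0], [0, 0, 0], [0, 0, 0], [0, 0, 0], [0, 0, 0]], "travel": [[0, 0, 0], [0, 0, 0], [0, 0, 0], [0, 0, 0], [0, 0, 0]], "gripper": [1, 1, 1, 1, 1]}}

```text
t: 5.55
ee_pos: [0.5963, -0.2168, 0.1763]
ee_rot: [2.221, 2.221, 0.001]
ft_force: [1.5, 0.7, 1.8]
opening: 0.0246
grip_force: 59.0
```

Call:
{"op": "step_arm", "data": {"angular": [[0, 0, 0], [0, 0, 0], [0, 0, 0], [0, 0, 0], [0, 0, 0]], "travel": [[0, 0, -0.5], [0, 0, -0.5], [0, 0, -0.3], [0, 0, 0], [0, 0, 0]], "gripper": [1, 1, 1, 1, 1]}}

```text
t: 6.05
ee_pos: [0.596, -0.2168, 0.1891]
ee_rot: [-2.221, -2.221, 0.0]
ft_force: [-0.3, -0.4, -2.3]
opening: 0.0248
grip_force: 58.9
```

Call:
{"op": "step_arm", "data": {"angular": [[0, 0, 0], [0, 0, 0], [0, 0, 0], [0, 0, 0], [0, 0, 0]], "travel": [[0.43, -1.95, 0], [0.43, -1.95, 0], [0.43, -1.95, 0], [0.43, -1.95, 0], [0.43, -1.95, 0]], "gripper": [1, 1, 1, 1, 1]}}

```text
t: 6.55
ee_pos: [0.4977, -0.1951, 0.1891]
ee_rot: [-2.221, -2.221, 0.0]
ft_force: [-0.8, 0.0, -2.1]
opening: 0.0247
grip_force: 59.1
```

Call:
{"op": "step_arm", "data": {"angular": [[0, 0, 0], [0, 0, 0], [0, 0, 0], [0, 0, 0], [0, 0, 0]], "travel": [[0, 0, -1], [0, 0, -2.5], [1, 0, -2.5], [2, 0.5, -2], [3, 1, -1]], "gripper": [1, 1, 1, 1, 1]}}

```text
t: 7.05
ee_pos: [0.5148, -0.1371, 0.2816]
ee_rot: [2.223, 2.214, 0.002]
ft_force: [1.6, -0.1, -2.9]
opening: 0.0252
grip_force: 59.3
```

Call:
{"op": "step_arm", "data": {"angular": [[0, 0, 0], [0, 0, 0], [0, 0, 0], [0, 0, 0], [0, 0, 0]], "travel": [[4, 1, 0], [4, 1, 0], [4, 1, 0], [4, 1, 0], [4, 1, 0]], "gripper": [1, 1, 1, 1, 1]}}

```text
t: 7.55
ee_pos: [0.5646, 0.0667, 0.2797]
ee_rot: [2.221, 2.221, 0.002]
ft_force: [0.2, 0.1, -1.5]
opening: 0.0246
grip_force: 59.3
```

Call:
{"op": "step_arm", "data": {"angular": [[0, 0, 0], [0, 0, 0], [0, 0, 0], [0, 0, 0], [0, 0, 0]], "travel": [[4, 1, 0], [4, 1, 0], [4, 1, 0], [3, 1, 0], [2, 1, 0]], "gripper": [1, 1, 1, 1, 1]}}

```text
t: 8.05
ee_pos: [0.6136, 0.2392, 0.2795]
ee_rot: [-2.216, -2.225, -0.003]
ft_force: [0.6, -0.8, -1.6]
opening: 0.0243
grip_force: 59.3
```

Call:
{"op": "step_arm", "data": {"angular": [[0, 0, 0], [0, 0, 0], [0, 0, 0], [0, 0, 0], [0, 0, 0]], "travel": [[1, 0, 0], [0, 0, 0], [0, 0, 0], [0, 0, 0], [0, 0, 0]], "gripper": [1, 1, 1, 1, 1]}}

```text
t: 8.55
ee_pos: [0.6137, 0.2431, 0.2794]
ee_rot: [2.223, 2.219, -0.001]
ft_force: [-0.4, 0.5, -1.8]
opening: 0.0247
grip_force: 59.4
```

Run:
```python
from h import *
w=grab('wrist','w6');A=grab('scene','s2');B=grab('side','d2');s=observe();print(s['t'],s['ee_pos'],s['ee_rot'],s['grip_force'])
p=s['ee_pos'];f=p-[0,0,.1463]
for c in(A,B,w):print('foot',proj(c,f).round(),'collar',proj(c,p-[0,0,.0213]).round())
def crop(c,X,k,w=95,h=140):
    u,v=np.round(proj(c,X)).astype(int);u=np.clip(u,w//2+1,511-w//2);v=np.clip(v,h//2,383-h//2)
    print('org',u-w//2,v-h//2);return cv2.resize(c['pixels'][v-h//2:v+h//2,u-w//2:u-w//2+w,::-1],None,fx=k,fy=k,interpolation=2)
m=p-[0,0,.1]
cv2.imwrite('pics/c6.png',np.hstack([crop(A,m,2.8),crop(B,m,2.8),crop(w,m,2)[:, :].copy() if 0 else cv2.resize(crop(w,m,2.8),(266,392))]))
```

```text
8.7 [0.61365046 0.24399955 0.27931755] [2.22225481e+00 2.22024857e+00 4.86775058e-06] 59.38310265541077
foot [321. 181.] collar [325. 152.]
foot [205. 243.] collar [202. 217.]
foot [254. 178.] collar [254. 229.]
org 275 101
org 157 164
org 207 121
```

View pics/c6.png

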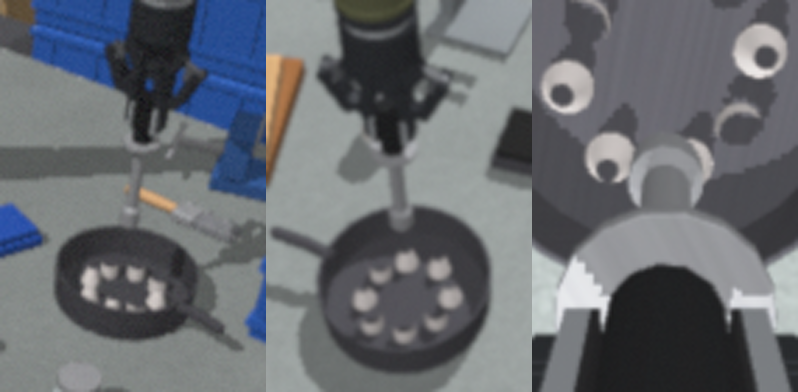

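Call:
{"op": "step_arm", "data": {"angular": [[0, 0, 0], [0, 0, 0], [0, 0, 0], [0, 0, 0], [0, 0, 0]], "travel": [[1.4, 0, 0], [0, 0, 0], [0, 0, 2], [0, 0, 2], [0, 0, 2]], "gripper": [1, 1, 1, 1, 1]}}

```text
t: 9.2
ee_pos: [0.6134, 0.2596, 0.2185]
ee_rot: [-2.22, -2.222, -0.001]
ft_force: [0.4, 0.3, -2.0]
opening: 0.0243
grip_force: 59.5
```

Call:
{"op": "step_arm", "data": {"angular": [[0, 0, 0], [0, 0, 0], [0, 0, 0], [0, 0, 0], [0, 0, 0]], "travel": [[0, 0, 2], [0, 0, 2], [0, 0, 1], [0, 0, 0.5], [0, 0, 0]], "gripper": [1, 1, 1, 1, 1]}}

```text
t: 9.7
ee_pos: [0.6135, 0.259, 0.1639]
ee_rot: [-2.221, -2.222, 0.001]
ft_force: [-0.1, -0.0, -1.4]
opening: 0.0246
grip_force: 59.5
```

Call:
{"op": "step_arm", "data": {"angular": [[0, 0, 0], [0, 0, 0], [0, 0, 0], [0, 0, 0], [0, 0, 0]], "travel": [[0, 0, 0.4], [0, 0, 0.3], [0, 0, 0], [0, 0, 0], [0, 0, 0]], "gripper": [1, 1, 1, 1, 1]}}

```text
t: 10.2
ee_pos: [0.6138, 0.2588, 0.1574]
ee_rot: [2.221, 2.221, 0.001]
ft_force: [0.1, 0.2, -1.6]
opening: 0.0247
grip_force: 59.5
```

Run:
```python
import numpy as np
from workcell import *
print(observe()['ee_pos'],observe()['t'])
# circle waypoint deltas, start yaw -11.5 deg, clockwise, 12deg/row, [tool x=dy, tool y=dx] cm
a=np.radians(-11.5-12*np.arange(31)); P=4.75*np.c_[np.sin(a),np.cos(a)]
for i in range(0,30,5): print((np.diff(np.round(P,2),axis=0)[i:i+5]).round(2).tolist())
print('radial',P[0])
```

```text
[0.61375828 0.25882207 0.15743394] 10.2
[[-0.94, -0.29], [-0.87, -0.49], [-0.74, -0.66], [-0.59, -0.8], [-0.41, -0.9]]
[[-0.22, -0.97], [-0.01, -1.0], [0.2, -0.97], [0.4, -0.91], [0.57, -0.81]]
[[0.73, -0.67], [0.86, -0.5], [0.94, -0.32], [0.99, -0.11], [0.99, 0.1]]
[[0.94, 0.29], [0.87, 0.49], [0.74, 0.66], [0.59, 0.8], [0.41, 0.9]]
[[0.22, 0.97], [0.01, 1.0], [-0.2, 0.97], [-0.4, 0.91], [-0.57, 0.81]]
[[-0.73, 0.67], [-0.86, 0.5], [-0.94, 0.32], [-0.99, 0.11], [-0.99, -0.1]]
radial [-0.94699769  4.65464235]
```

Call:
{"op": "step_arm", "data": {"angular": [[0, 0, 0], [0, 0, 0], [0, 0, 0], [0, 0, 0], [0, 0, 0]], "travel": [[-0.2, 0.93, 0.1], [-0.2, 0.93, 0.05], [-0.2, 0.93, 0], [-0.2, 0.93, 0], [-0.2, 0.93, 0]], "gripper": [1, 1, 1, 1, 1]}}

```text
t: 10.7
ee_pos: [0.6611, 0.2483, 0.1555]
ee_rot: [2.222, 2.221, 0.0]
ft_force: [-0.5, 0.4, -1.9]
opening: 0.0245
grip_force: 59.5
```

Call:
{"op": "step_arm", "data": {"angular": [[0, 0, 0], [0, 0, 0], [0, 0, 0], [0, 0, 0]], "travel": [[0, 0, 0], [0, 0, 0], [0, 0, 0], [0, 0, 0]], "gripper": [1, 1, 1, 1]}}

```text
t: 11.1
ee_pos: [0.6596, 0.2491, 0.1557]
ee_rot: [-2.22, -2.222, 0.0]
ft_force: [-0.0, 1.5, -1.6]
opening: 0.0248
grip_force: 59.5
```

Call:
{"op": "step_arm", "data": {"angular": [[0, 0, 0], [0, 0, 0], [0, 0, 0], [0, 0, 0], [0, 0, 0]], "travel": [[-0.94, -0.29, 0], [-0.87, -0.49, 0], [-0.74, -0.66, 0], [-0.59, -0.8, 0], [-0.41, -0.9, 0]], "gripper": [1, 1, 1, 1, 1]}}

```text
t: 11.6
ee_pos: [0.6283, 0.211, 0.1558]
ee_rot: [2.223, 2.219, -0.001]
ft_force: [0.1, 0.5, -1.8]
opening: 0.0242
grip_force: 59.5
```

Call:
{"op": "step_arm", "data": {"angular": [[0, 0, 0], [0, 0, 0], [0, 0, 0], [0, 0, 0], [0, 0, 0]], "travel": [[-0.22, -0.97, 0], [-0.01, -1.0, 0], [0.2, -0.97, 0], [0.4, -0.91, 0], [0.57, -0.81, 0]], "gripper": [1, 1, 1, 1, 1]}}

```text
t: 12.1
ee_pos: [0.5814, 0.2225, 0.1558]
ee_rot: [2.222, 2.221, -0.0]
ft_force: [1.0, 0.4, -2.8]
opening: 0.0243
grip_force: 59.4
```

Call:
{"op": "step_arm", "data": {"angular": [[0, 0, 0], [0, 0, 0], [0, 0, 0], [0, 0, 0], [0, 0, 0]], "travel": [[0.73, -0.67, 0], [0.86, -0.5, 0], [0.94, -0.32, 0], [0.99, -0.11, 0], [0.99, 0.1, 0]], "gripper": [1, 1, 1, 1, 1]}}

```text
t: 12.6
ee_pos: [0.5669, 0.2689, 0.1556]
ee_rot: [-2.221, -2.222, -0.0]
ft_force: [-0.1, 0.2, -2.0]
opening: 0.0247
grip_force: 59.4
```

Call:
{"op": "step_arm", "data": {"angular": [[0, 0, 0], [0, 0, 0], [0, 0, 0], [0, 0, 0], [0, 0, 0]], "travel": [[0.94, 0.29, 0], [0.87, 0.49, 0], [0.74, 0.66, 0], [0.59, 0.8, 0], [0.41, 0.9, 0]], "gripper": [1, 1, 1, 1, 1]}}

```text
t: 13.1
ee_pos: [0.599, 0.3043, 0.1555]
ee_rot: [-2.221, -2.222, -0.0]
ft_force: [0.0, -0.3, -1.9]
opening: 0.0249
grip_force: 59.4
```

Call:
{"op": "step_arm", "data": {"angular": [[0, 0, 0], [0, 0, 0], [0, 0, 0], [0, 0, 0], [0, 0, 0]], "travel": [[0.22, 0.97, 0], [0.01, 1.0, 0], [-0.2, 0.97, 0], [-0.4, 0.91, 0], [-0.57, 0.81, 0]], "gripper": [1, 1, 1, 1, 1]}}

```text
t: 13.6
ee_pos: [0.6459, 0.2936, 0.1555]
ee_rot: [2.221, 2.221, 0.0]
ft_force: [-0.7, 0.8, -2.3]
opening: 0.0246
grip_force: 59.5
```

Call:
{"op": "step_arm", "data": {"angular": [[0, 0, 0], [0, 0, 0], [0, 0, 0], [0, 0, 0], [0, 0, 0]], "travel": [[-0.73, 0.67, 0], [-0.86, 0.5, 0], [-0.94, 0.32, 0], [-0.99, 0.11, 0], [-0.99, -0.1, 0]], "gripper": [1, 1, 1, 1, 1]}}

```text
t: 14.1
ee_pos: [0.6602, 0.2475, 0.1557]
ee_rot: [2.222, 2.221, -0.0]
ft_force: [0.5, 0.5, -2.1]
opening: 0.0248
grip_force: 59.5
```

Call:
{"op": "step_arm", "data": {"angular": [[0, 0, 0], [0, 0, 0], [0, 0, 0], [0, 0, 0], [0, 0, 0]], "travel": [[-0.94, -0.29, 0], [-0.87, -0.49, 0], [-0.74, -0.66, 0], [-0.59, -0.8, 0], [-0.41, -0.9, 0]], "gripper": [1, 1, 1, 1, 1]}}

```text
t: 14.6
ee_pos: [0.628, 0.2123, 0.1558]
ee_rot: [2.222, 2.221, -0.0]
ft_force: [-0.0, 0.1, -1.9]
opening: 0.0244
grip_force: 59.5
```

Call:
{"op": "step_arm", "data": {"angular": [[0, 0, 0], [0, 0, 0], [0, 0, 0], [0, 0, 0], [0, 0, 0]], "travel": [[-0.22, -0.97, 0], [-0.01, -1.0, 0], [0.2, -0.97, 0], [0.4, -0.91, 0], [0.57, -0.81, 0]], "gripper": [1, 1, 1, 1, 1]}}

```text
t: 15.1
ee_pos: [0.5812, 0.223, 0.1557]
ee_rot: [-2.221, -2.221, -0.0]
ft_force: [-0.3, -0.8, -1.5]
opening: 0.0244
grip_force: 59.5
```

Call:
{"op": "step_arm", "data": {"angular": [[0, 0, 0], [0, 0, 0], [0, 0, 0], [0, 0, 0], [0, 0, 0]], "travel": [[0.73, -0.67, 0], [0.86, -0.5, 0], [0.94, -0.32, 0], [0.99, -0.11, 0], [0.99, 0.1, 0]], "gripper": [1, 1, 1, 1, 1]}}

```text
t: 15.6
ee_pos: [0.567, 0.269, 0.1556]
ee_rot: [-2.221, -2.222, -0.0]
ft_force: [-0.5, -0.1, -2.1]
opening: 0.0248
grip_force: 59.5
```

Call:
{"op": "step_arm", "data": {"angular": [[0, 0, 0], [0, 0, 0], [0, 0, 0], [0, 0, 0], [0, 0, 0]], "travel": [[0.94, 0.29, 0], [0.87, 0.49, 0], [0.74, 0.66, 0], [0.59, 0.8, 0], [0.41, 0.9, 0]], "gripper": [1, 1, 1, 1, 1]}}

```text
t: 16.1
ee_pos: [0.5992, 0.3042, 0.1555]
ee_rot: [-2.221, -2.222, -0.001]
ft_force: [-0.2, -0.2, -1.8]
opening: 0.0249
grip_force: 59.5
```

Call:
{"op": "step_arm", "data": {"angular": [[0, 0, 0], [0, 0, 0], [0, 0, 0], [0, 0, 0], [0, 0, 0]], "travel": [[0.22, 0.97, 0], [0.01, 1.0, 0], [-0.2, 0.97, 0], [-0.4, 0.91, 0], [-0.57, 0.81, 0]], "gripper": [1, 1, 1, 1, 1]}}

```text
t: 16.6
ee_pos: [0.6459, 0.2935, 0.1555]
ee_rot: [2.221, 2.221, 0.0]
ft_force: [-0.6, 0.7, -2.2]
opening: 0.0247
grip_force: 59.5
```

Call:
{"op": "step_arm", "data": {"angular": [[0, 0, 0], [0, 0, 0], [0, 0, 0], [0, 0, 0], [0, 0, 0]], "travel": [[-0.73, 0.67, 0], [-0.86, 0.5, 0], [-0.94, 0.32, 0], [-0.99, 0.11, 0], [-0.99, -0.1, 0]], "gripper": [1, 1, 1, 1, 1]}}

```text
t: 17.1
ee_pos: [0.6601, 0.2475, 0.1556]
ee_rot: [2.222, 2.221, -0.0]
ft_force: [-0.5, -1.5, -1.4]
opening: 0.0247
grip_force: 59.5
```

Call:
{"op": "step_arm", "data": {"angular": [[0, 0, 0], [0, 0, 0], [0, 0, 0]], "travel": [[-0.5, -0.1, 0], [0, 0, 0], [0, 0, 0]], "gripper": [1, 1, 1]}}

```text
t: 17.4
ee_pos: [0.6588, 0.2443, 0.1558]
ee_rot: [-2.221, -2.222, -0.001]
ft_force: [-0.2, -0.2, -1.5]
opening: 0.025
grip_force: 59.5
```

Run:
```python
from h import *
B=grab('side','d3');w=grab('wrist','w7');s=observe();print(s['t'],s['ee_pos'])
b=B['pixels'][220:305,160:250,::-1]
cv2.imwrite('pics/c7.png',np.hstack([cv2.resize(b,None,fx=4.4,fy=4.4,interpolation=2),cv2.resize(w['pixels'][:,:,::-1],(400,374))[:374,:396]]))
```

```text
17.5 [0.65881448 0.24480873 0.15570123]
```

View pics/c7.png

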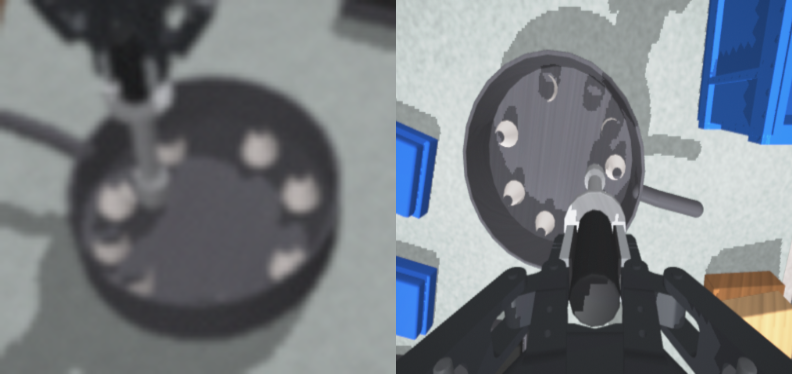

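Call:
{"op": "step_arm", "data": {"angular": [[0, 0, 0], [0, 0, 0], [0, 0, 0], [0, 0, 0], [0, 0, 0]], "travel": [[0, 0, -1], [0, 0, -2], [0, 0, -3], [0, 0, -3], [0, 0, -3]], "gripper": [1, 1, 1, 1, 1]}}

```text
t: 18.0
ee_pos: [0.659, 0.2443, 0.2777]
ee_rot: [2.221, 2.222, 0.001]
ft_force: [1.0, 0.7, -1.7]
opening: 0.0244
grip_force: 59.5
```

Call:
{"op": "step_arm", "data": {"angular": [[0, 0, 0], [0, 0, 0], [0, 0, 0], [0, 0, 0], [0, 0, 0]], "travel": [[-1.5, -1, 0], [-3, -2, 0], [-4, -2.5, 0], [-4, -2.5, 0], [-4, -2.5, 0]], "gripper": [1, 1, 1, 1, 1]}}

```text
t: 18.5
ee_pos: [0.5533, 0.0777, 0.2766]
ee_rot: [2.22, 2.222, 0.002]
ft_force: [1.9, -0.3, -1.5]
opening: 0.0245
grip_force: 59.5
```

Call:
{"op": "step_arm", "data": {"angular": [[0, 0, 0], [0, 0, 0], [0, 0, 0], [0, 0, 0], [0, 0, 0]], "travel": [[-4, -2.5, 0], [-2, -1.4, 0], [-1, -1, 0], [0, 0, 0], [0, 0, 0]], "gripper": [1, 1, 1, 1, 1]}}

```text
t: 19.0
ee_pos: [0.5063, 0.0106, 0.2762]
ee_rot: [2.219, 2.223, 0.004]
ft_force: [0.5, 1.0, -2.0]
opening: 0.0249
grip_force: 59.6
```

Call:
{"op": "step_arm", "data": {"angular": [[0, 0, 0], [0, 0, 0], [0, 0, 0], [0, 0, 0], [0, 0, 0]], "travel": [[0, 0, 3], [0, 0, 3], [0, 0, 2], [0, 0, 0], [0, 0, 0]], "gripper": [1, 1, 1, 1, 1]}}

```text
t: 19.5
ee_pos: [0.5062, 0.0105, 0.1958]
ee_rot: [-2.219, -2.224, -0.002]
ft_force: [0.8, -0.6, -1.3]
opening: 0.0248
grip_force: 59.4
```

Call:
{"op": "step_arm", "data": {"angular": [[0, 0, 0], [0, 0, 0], [0, 0, 0]], "travel": [[0, 0, 1], [0, 0, 0.5], [0, 0, 0.1]], "gripper": [1, 1, 1]}}

```text
t: 19.8
ee_pos: [0.505, 0.0088, 0.1794]
ee_rot: [-2.221, -2.222, 0.0]
ft_force: [-0.5, -0.2, -1.3]
opening: 0.0244
grip_force: 59.4
```

Call:
{"op": "step_arm", "data": {"angular": [[0, 0, 0]], "travel": [[0, 0, 0.2]], "gripper": [1]}}

```text
t: 19.9
ee_pos: [0.5055, 0.0088, 0.1781]
ee_rot: [2.221, 2.221, 0.001]
ft_force: [-1.8, -1.4, 18.9]
opening: 0.0247
grip_force: 61.7
```

Call:
{"op": "step_arm", "data": {"angular": [[0, 0, 0]], "travel": [[0, 0, 0.1]], "gripper": [1]}}

```text
t: 20.0
ee_pos: [0.5057, 0.0088, 0.1781]
ee_rot: [2.221, 2.22, 0.002]
ft_force: [-2.5, -0.3, 19.3]
opening: 0.0243
grip_force: 61.7
```

Call:
{"op": "step_arm", "data": {"angular": [[0, 0, 0], [0, 0, 0], [0, 0, 0], [0, 0, 0], [0, 0, 0]], "travel": [[0, 0, -1], [0, 0, -1], [0, 0, 0], [0, 0, 1], [0, 0, 0.7]], "gripper": [1, 1, 1, 1, 1]}}

```text
t: 20.5
ee_pos: [0.5046, 0.0086, 0.1786]
ee_rot: [-2.221, -2.221, 0.001]
ft_force: [-0.1, -1.0, -1.7]
opening: 0.0248
grip_force: 59.6
```

Call:
{"op": "step_arm", "data": {"angular": [[0, 0, 0], [0, 0, 0]], "travel": [[0, 0, 0.2], [0, 0, 0.1]], "gripper": [1, 1]}}

```text
t: 20.7
ee_pos: [0.5052, 0.0088, 0.178]
ee_rot: [2.221, 2.221, 0.0]
ft_force: [-5.1, -0.1, 31.4]
opening: 0.0249
grip_force: 63.2
```

Call:
{"op": "step_arm", "data": {"angular": [[0, 0, 0], [0, 0, 0], [0, 0, 0], [0, 0, 0], [0, 0, 0]], "travel": [[0, 0, -1], [0, 0, -2], [0, 0, -2], [0, 0, 0], [0, 0, 0]], "gripper": [1, 1, 1, 1, 1]}}

```text
t: 21.2
ee_pos: [0.5047, 0.0086, 0.2258]
ee_rot: [-2.221, -2.221, 0.001]
ft_force: [-0.4, 0.7, -2.5]
opening: 0.0246
grip_force: 59.8
```

Call:
{"op": "step_arm", "data": {"angular": [[0, 0, 0], [0, 0, 0], [0, 0, 0], [0, 0, 0], [0, 0, 0]], "travel": [[-2, 0, 0], [-4, -0.2, 0], [-4, -0.2, 0], [-4, -0.2, 0], [-4, 0, 0]], "gripper": [1, 1, 1, 1, 1]}}

```text
t: 21.7
ee_pos: [0.4976, -0.1726, 0.2248]
ee_rot: [-2.219, -2.22, 0.003]
ft_force: [0.4, -0.2, -1.3]
opening: 0.0248
grip_force: 59.8
```

Call:
{"op": "step_arm", "data": {"angular": [[0, 0, 0], [0, 0, 0], [0, 0, 0], [0, 0, 0], [0, 0, 0]], "travel": [[-2, 0, 0], [-0.4, 0, 1.5], [0, 0, 1.5], [0, 0, 0.7], [0, 0, 0]], "gripper": [1, 1, 1, 1, 1]}}

```text
t: 22.2
ee_pos: [0.4977, -0.1946, 0.1877]
ee_rot: [-2.218, -2.219, 0.003]
ft_force: [-0.4, -0.4, -1.7]
opening: 0.0246
grip_force: 59.7
```

Call:
{"op": "step_arm", "data": {"angular": [[0, 0, 0], [0, 0, 0]], "travel": [[0, 0, 0], [0, 0, 0]], "gripper": [1, 1]}}

```text
t: 22.4
ee_pos: [0.4995, -0.1951, 0.19]
ee_rot: [2.22, 2.222, 0.001]
ft_force: [-0.4, 0.8, -1.8]
opening: 0.0245
grip_force: 59.7
```

Call:
{"op": "step_arm", "data": {"angular": [[0, 0, 0], [0, 0, 0], [0, 0, 0], [0, 0, 0], [0, 0, 0]], "travel": [[-0.34, 1.5, 0], [-0.34, 1.5, 0], [-0.34, 1.5, 0], [-0.34, 1.5, 0], [-0.34, 1.5, 0]], "gripper": [1, 1, 1, 1, 1]}}

```text
t: 22.9
ee_pos: [0.575, -0.2123, 0.1903]
ee_rot: [2.22, 2.221, 0.001]
ft_force: [0.1, 0.3, -2.3]
opening: 0.0249
grip_force: 59.7
```

Call:
{"op": "step_arm", "data": {"angular": [[0, 0, 0], [0, 0, 0], [0, 0, 0], [0, 0, 0], [0, 0, 0]], "travel": [[-0.27, 1.2, 0], [-0.2, 0.98, 0], [0, 0, 0], [0, 0, 0], [0, 0, 0]], "gripper": [1, 1, 1, 1, 1]}}

```text
t: 23.4
ee_pos: [0.5951, -0.2169, 0.1898]
ee_rot: [-2.221, -2.221, 0.001]
ft_force: [-0.7, -0.5, -1.3]
opening: 0.0249
grip_force: 59.7
```

Call:
{"op": "step_arm", "data": {"angular": [[0, 0, 0], [0, 0, 0], [0, 0, 0], [0, 0, 0], [0, 0, 0]], "travel": [[0, 0, 0.4], [0, 0, 0.4], [0, 0, 0.3], [0, 0, 0], [0, 0, 0]], "gripper": [1, 1, 1, 1, 1]}}

```text
t: 23.9
ee_pos: [0.5958, -0.2169, 0.1784]
ee_rot: [-2.221, -2.221, 0.0]
ft_force: [-0.8, -0.6, -1.4]
opening: 0.0248
grip_force: 59.7
```

Call:
{"op": "step_arm", "data": {"angular": [[0, 0, 0], [0, 0, 0], [0, 0, 0], [0, 0, 0]], "travel": [[0, 0.03, 0.1], [0, 0, 0.1], [0, 0, 0], [0, 0, 0]], "gripper": [1, 1, 1, 1]}}

```text
t: 24.3
ee_pos: [0.5962, -0.2169, 0.1766]
ee_rot: [2.221, 2.221, 0.0]
ft_force: [0.4, -0.4, -1.9]
opening: 0.0244
grip_force: 59.7
```

Call:
{"op": "step_arm", "data": {"angular": [[0, 0, 0], [0, 0, 0]], "travel": [[0, 0, 0.05], [0, 0, 0]], "gripper": [1, 1]}}

```text
t: 24.5
ee_pos: [0.5963, -0.217, 0.1763]
ee_rot: [2.221, 2.221, 0.0]
ft_force: [-0.1, -0.8, -1.8]
opening: 0.0244
grip_force: 60.0
```

Still carrying the weight, so I'll ease down until the force changes.

Call:
{"op": "step_arm", "data": {"angular": [[0, 0, 0], [0, 0, 0]], "travel": [[0, 0, 0.05], [0, 0, 0]], "gripper": [1, 1]}}

```text
t: 24.7
ee_pos: [0.5963, -0.217, 0.1762]
ee_rot: [2.221, 2.221, 0.0]
ft_force: [-0.8, 0.1, 3.1]
opening: 0.0247
grip_force: 60.2
```

Call:
{"op": "step_arm", "data": {"angular": [[0, 0, 0], [0, 0, 0]], "travel": [[0, 0, 0.04], [0, 0, 0]], "gripper": [1, 1]}}

```text
t: 24.9
ee_pos: [0.5963, -0.217, 0.1762]
ee_rot: [2.221, 2.221, 0.0]
ft_force: [-2.0, -0.5, 6.7]
opening: 0.0251
grip_force: 60.6
```

Call:
{"op": "step_arm", "data": {"angular": [[0, 0, 0], [0, 0, 0], [0, 0, 0], [0, 0, 0], [0, 0, 0]], "travel": [[0, 0, -0.06], [0, 0, 0], [0, 0, 0], [0, 0, 0], [0, 0, 0]], "gripper": [1, 0.3, 0, -0.5, -1]}}

```text
t: 25.4
ee_pos: [0.5962, -0.217, 0.1756]
ee_rot: [-2.221, -2.221, -0.0]
ft_force: [0.4, 0.2, 0.3]
opening: 0.0701
grip_force: 0.0
```

Call:
{"op": "step_arm", "data": {"angular": [[0, 0, 0], [0, 0, 0], [0, 0, 0], [0, 0, 0], [0, 0, 0]], "travel": [[0, 0, 0], [0, 0, 0], [0, 0, 0], [0, 0, 0], [0, 0, 0]], "gripper": [-1, -1, -1, -1, -1]}}

```text
t: 25.9
ee_pos: [0.5962, -0.2169, 0.1758]
ee_rot: [2.221, 2.222, 0.0]
ft_force: [0.2, 0.8, 0.2]
opening: 0.0855
grip_force: 0.0
```

Call:
{"op": "step_arm", "data": {"angular": [[0, 0, 0], [0, 0, 0], [0, 0, 0], [0, 0, 0], [0, 0, 0]], "travel": [[0, 0, -1], [0, 0, -2], [0, 0, -3], [0, 0, -4], [0, 0, -4]], "gripper": [-1, -1, -1, -1, -1]}}

```text
t: 26.4
ee_pos: [0.5959, -0.2168, 0.3179]
ee_rot: [-2.221, -2.222, -0.0]
ft_force: [0.1, -0.8, 0.8]
opening: 0.0853
grip_force: 0.0
```

Call:
{"op": "step_arm", "data": {"angular": [[0, 0, 0], [0, 0, 0], [0, 0, 0], [0, 0, 0], [0, 0, 0]], "travel": [[-3, 0, -4], [-4, 0, 0], [-1, 0, 0], [0, 0, 0], [0, 0, 0]], "gripper": [-1, -1, -1, -1, -1]}}

```text
t: 26.9
ee_pos: [0.5962, -0.2954, 0.3555]
ee_rot: [-2.219, -2.222, -0.002]
ft_force: [0.5, 1.6, 0.2]
opening: 0.0853
grip_force: 0.0
```

Run:
```python
from h import *
w=grab('wrist','w8');A=grab('scene','s4');B=grab('side','d4');s=observe();print(s['t'],s['ee_pos'],s['ft_force'],s['opening'])
for X in((.5965,-.2163,.227),(.5965,-.2163,.155)):print('stirrer expected in w8',proj(w,X).round(1), 'scene',proj(A,X).round(1))
u,v=np.round(proj(w,(.5965,-.2163,.19))).astype(int); u0=max(u-66,0);v0=max(v-80,0);print(u0,v0)
z=lambda im,x,y,W,H:cv2.resize(im[y:y+H,x:x+W,::-1],(264,400) if W<120 else (264,400),interpolation=2)
cv2.imwrite('pics/c8.png',np.hstack([z(w['pixels'],u0,v0,132,200),z(A['pixels'],200,190,75,114),z(B['pixels'],160,185,90,136)]))
```

```text
27.05 [ 0.59652263 -0.29480233  0.35563178] [ 0.26086715 -0.59898858 -0.87090845] 0.08549704178440642
stirrer expected in w8 [254.7  98.4] scene [233.1 220.6]
stirrer expected in w8 [254.7  99.4] scene [233.6 238.7]
189 19
```

View pics/c8.png

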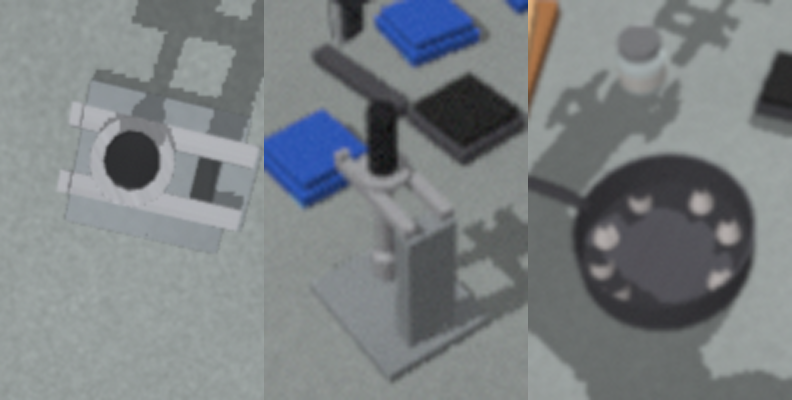

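The stirrer hangs upright: its grip circle is centred on the collar between the prongs at crop (132,160), as predicted. All 8 beads are accounted for inside the pan across the side and wrist views, spread outward from their ring. Handing in.

```bash
python3 -c "from workcell import *; print(job_done())"
```

```text
the job is handed in; nothing more can be done
None
```

I handed the job in at about 27 s: I stirred the pan two full clockwise rounds from the handle side, tapped the foot twice on the black block, and hung the stirrer back upright in the fork; all eight beads are still in the pan, no verdict was returned, and I did not check the bystanders one by one.

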